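# Bring the interlocked air valve bank on line

## Robot

A 7-joint arm with a two-finger parallel gripper is mounted at the origin on a cart in front of the work surface, level with it; the furniture and walls round the work are solid. World frame = base frame: x ahead of the robot, y to its left, z up, the work surface at z = 0. Lengths are in m, angles in rad, forces in N, time in s.
With the tool pointing down it reaches from about 0.4 to 0.85 m from the base axis. Payload 4.5 kg.
Tool frame: the origin (TCP) lies midway between the tips of the shut fingers; the grasp point (between the pads) lies 19 mm behind it; z points along the fingers, y is the line along which they close (so a half turn about z gives the same grasp; the last joint's range is limited). The gripper opens to 85 mm and grips with 20 to 120 N. Pads are 22 mm wide; open, the fingers measure 114 mm over their backs; the gripper's body (76 mm by 85 mm) begins 54 mm behind the grasp point. The pads swing forward as they close: fully open they stand 13 mm farther back than shut.
Start: joints at [-1.283, 0.689, -0.195, 1.565, 0.157, 0.902, -0.215], TCP at [0.157, 0.605, 0.231] pointing down, gripper open.
Joint ranges: [-3.01, 3.01], [-0.46, 2.08], [-1.47, 1.51], [0.13, 2.56], [-1, 4.14], [0.04, 2.09], [-2.66, 2.66]. Speed limits (rad/s): [2.57, 2.57, 3.14, 3.14, 3.14, 3.14, 3.14].

## Interface

Orientations are given as a rotation vector (axis times angle).
In Python, from plant import bot, workorder, read_camera, calibration gives the robot as it stands (bot), with the cameras as plain functions and the job (workorder).
- The arm moves only by the shell command python3 drive.py FILE [OPENING] [FORCE], which reads ROWS from the file FILE. ROWS is one flat JSON list of numbers that holds 1 to 5 rows one after another, with no inner brackets; each row has 4 numbers: dx, dy, dz in normalised numbers (1 is 0.6 m), then a turn about the tool's z in fractions of the full range, 1 being 2 pi rad; each row is the pose to reach, as a shift and turn from the pose commanded when the command began, along the tool's axes at that moment; what a row does not reach only later rows make up. A row lasts 1/10 s, in which the tool goes at most 0.05 m and 0.15 rad, less where a joint would pass 70% of its speed; a pose out of reach is approached as far as the arm can. OPENING is the finger opening in m, set as the command begins (- or left out keeps the last). The fingers move at their own pace and stop on an object; FORCE is the grip in N (left out, the last holds). Time passes only in rows, so rows that do not move let the fingers close. It prints the time, the measured TCP pose, the force, the opening and the grip force at its end. Shift and turn numbers lie between -1 and 1, and a call with a number outside is refused. Input that does not fit is refused with a message, and nothing moves.
- bot.state(): the state, without advancing time (a new reading comes with each control period).
- read_camera(name): name is "side" or "top"; returns the picture (400x640x3 uint8, red, green, blue); there is no depth.
- calibration(name): a dict with "vfov" (degrees; the focal length in pixels is half the picture's height over the tangent of half this angle, whatever the lens; pixels are square), "cx", "cy" (the principal point, pixels), "distortion" ([k1, k2, p1, p2, k3] as OpenCV has them; the pictures are not rectified), "eye" and "orientation" of the camera in the world. Camera axes: x right, y down, z forward; pixel columns grow to the right and rows downward; lengths in m; the calibration is good to about 2 mm. A picture is of the moment at which its call begins. calibration takes no time and is no camera call.
- workorder.finish_job(): hands the job in; it is judged then, once.
The state is a dict: "t": time; "joint_positions": joint angles; "qd": joint speeds; "joint_torque": joint torques, N m; "tcp_pos": TCP position; "tcp_rot": TCP orientation; "force": force on the tool from outside, world axes, zero at the start; "torque": the same for the moment, N m; "gripper_width": finger opening in m; "grasp_force": force on a finger pad.
Only numpy, scipy, OpenCV 4.12 (cv2) and the standard library are available. Lean on these libraries where they do the work, as an engineer would, in place of code of your own. Each camera call takes 0.05 s, during which the arm holds its last target. There are 200 camera calls.

## Task

First clear the tall wooden block off the rear of the valve manifold and stand it upright on the open bench. Then throw all four manifold levers fully over, away from the robot: they are interlocked, so find out which one is free, never force a blocked one, and finish with the main lever. Leave everything else on the bench where it is.

Things in the scene. Friction and masses are not known exactly. Their poses are not given: they have to be found in the camera images.
- manifold: Grey manifold fixed to the bench, 190 x 376 mm, deck 55 mm above the bench. Origin: on the underside below the levers' line; base spans -83..+107 mm in its x, +-188 mm in y (unions stick out to -94 in x, +-194 in y). z up; +x is the throwing direction, away from the robot. Levers stand at y = +127.5 (left), +42.5 (middle), -42.5 (right), -127.5 mm (main); hinges along y, 45 mm above the bench.
- manifold_deck (a point): Point on the deck at the levers' line. Each lever has a bolt lock: a 10 mm steel bolt, 85 mm above the bench, crosses the slot just ahead of a blocked lever, which gives only 0.02 to 0.1 rad and stops hard. The bolt of a free lever is drawn back into its aluminium block (lock blocks reach 97 mm above the bench).
- lock_order (a point): Point above the deck centre, 97 mm above the bench. A lever fully over pushes in a small plunger beyond it, which draws the bolt of the lever next in turn. Which ball lever is free first, and which follows, differs from start to start; the main lever is always last.
- lever_left (a joint): Angle of the left one of the three ball levers, black ball knob of 28 mm, 130 mm from its hinge. 0: home, leaning 30 degrees (0.524 rad) towards the robot (manifold -x); 1.047: fully over, leaning 30 degrees away, against its stop. Stays where it is left; about 2 N at the handle moves it. The blade is 12 mm thick up to 73 mm from the hinge and a rod of 11 mm above.
- lever_left_grip (a point): Centre of the handle of lever_left (moves with it); 158 mm above the bench at home and when over, 175 mm upright.
- lever_middle (a joint): Angle of the middle one of the three ball levers, black ball knob of 28 mm, 130 mm from its hinge. 0: home, leaning 30 degrees (0.524 rad) towards the robot (manifold -x); 1.047: fully over, leaning 30 degrees away, against its stop. Stays where it is left; about 2 N at the handle moves it. The blade is 12 mm thick up to 73 mm from the hinge and a rod of 11 mm above.
- lever_middle_grip (a point): Centre of the handle of lever_middle (moves with it); 158 mm above the bench at home and when over, 175 mm upright.
- lever_right (a joint): Angle of the right one of the three ball levers, black ball knob of 28 mm, 130 mm from its hinge. 0: home, leaning 30 degrees (0.524 rad) towards the robot (manifold -x); 1.047: fully over, leaning 30 degrees away, against its stop. Stays where it is left; about 2 N at the handle moves it. The blade is 12 mm thick up to 73 mm from the hinge and a rod of 11 mm above.
- lever_right_grip (a point): Centre of the handle of lever_right (moves with it); 158 mm above the bench at home and when over, 175 mm upright.
- main_lever (a joint): Angle of the main lever, at the right-hand end, with a crossbar handle 60 mm long along y and 20 mm thick, 140 mm from its hinge. 0: home, leaning 30 degrees (0.524 rad) towards the robot (manifold -x); 1.047: fully over, leaning 30 degrees away, against its stop. Stays where it is left; about 2 N at the handle moves it. The blade is 12 mm thick up to 73 mm from the hinge and a rod of 11 mm above.
- main_lever_grip (a point): Centre of the handle of main_lever (moves with it); 166 mm above the bench at home and when over, 185 mm upright.
- tall_block: Loose tall wooden block, 36 x 45 x 112 mm (its x, y, z), standing upright on the rear of the manifold's deck, behind the ball levers, where a lever or the gripper would strike it. Origin: centre of its underside.
- cap: Bystander: loose ribbed cap, 34 mm across, 14 mm high, on the rear of the deck behind the main lever and clear of it. Origin: centre of underside.
- tin: Bystander: loose cream tin, 72 mm across, 40 mm high. Origin: centre of underside.
- tape: Bystander: roll of tape (fast on the bench) lying flat, 100 mm across, 24 mm high. Origin: centre of underside.
- paint_tin: Bystander: loose printed tin, 77 mm across, 77 mm high. Origin: centre of underside.
- driver: Bystander: loose screwdriver lying on the bench between robot and manifold, 214 mm long along its own y, 31 mm thick. Origin: middle, underside.
- short_block: Bystander: loose short wooden block, 30 x 36 x 58 mm, standing on the bench to the right. Origin: centre of underside. Also on the bench, fixed: an open motor housing (217 x 194 x 71 mm) centred at about x 0.46, y -0.53, a spray can (198 mm high) at about x 0.90, y -0.05, a box of parts (137 x 192 x 50 mm) at about x 0.56, y 0.60 (m, robot base frame).

How it is judged:
On the way, in this order (a step that is already met when the one before it is completed fails the run):
1. The tall block stands upright on the bench, released (height (world z) of tall_block below 0.008 m and angle between tall_block's own z axis and vertical below 0.1 rad and contact force between the fingers and tall_block below 0.3 N), for 0.2 s.
2. The three ball levers are fully over (value of joint each of lever_left, lever_middle, lever_right above 0.96 rad), for 0.1 s.
3. The main lever is fully over (value of joint main_lever above 0.96 rad), for 0.1 s.
At the end, for the whole second after the job is handed in: All four levers are fully over (above 0.96 of 1.047 rad) and the tall block stands upright on the bench (underside within 8 mm of it, tilt under 0.1 rad), at rest and not touching the manifold (all of step 2 and value of joint main_lever above 0.96 rad and height (world z) of tall_block below 0.008 m and angle between tall_block's own z axis and vertical below 0.1 rad and linear speed of tall_block below 0.02 m/s and contact force between tall_block and manifold below 0.1 N).
It fails at once if A lever is thrown (past 0.3 rad) while the tall block is still up on the manifold (height (world z) of tall_block above 0.03 m and value of joint any of lever_left, lever_middle, lever_right, main_lever above 0.3 rad).
It fails at once if The tall block is knocked over (tilted past 0.6 rad) (angle between tall_block's own z axis and vertical above 0.6 rad).
It fails at once if A lever or the manifold is forced (more than 80 N from the gripper or arm) (contact force between any of the fingers, the arm and manifold above 80 N).
It fails at once if A bystander is moved by more than 30 mm (distance of any of cap, tin, paint_tin, driver, short_block from where it was at the start of the episode above 0.03 m).
It also fails if it takes over 72 s, if anything falls off the work surface, if the arm or the gripper's body presses on something with over 40 N, if the wrist force passes 120 N, or if a joint passes its speed limit or range.

## Working session

There is one attempt and no reset: what is moved stays moved. The work goes in short steps, Python scripts to look and compute and a shell command to move; the robot and the scene stay as the last step left them, time stands still between calls to the robot, and variables do not carry over. Pictures are saved under pics/ and viewed, at most 10 in all, crops included, and the job is handed in when it is done.

```bash
ls; mkdir -p pics
python3 - <<'E'
from plant import bot, workorder, read_camera, calibration
import cv2
for n in("side","top"):
    print(n,calibration(n)); cv2.imwrite(f"pics/{n}0.png",read_camera(n)[:,:,::-1])
s=bot.state();print({k:s[k] for k in("t","tcp_pos","tcp_rot","force","gripper_width")})
E
```

```text
drive.py
pics
plant.py
side {'vfov': 45.97746841109504, 'cx': 325.0113245028843, 'cy': 191.2437427375148, 'distortion': array([0.02020605, 0.        , 0.        , 0.        , 0.        ]), 'eye': array([-0.10614314, -0.92357233,  0.8999086 ]), 'orientation': array([-2.06633078,  0.66760645, -0.3593827 ])}
top {'vfov': 46.10755271539175, 'cx': 317.07156260777555, 'cy': 205.660682732694, 'distortion': array([0.02194918, 0.        , 0.        , 0.        , 0.        ]), 'eye': array([0.2274034, 0.029642 , 1.6951375]), 'orientation': array([-2.03187166,  2.19373312, -0.22637854])}
{'t': 0.1, 'tcp_pos': array([0.15685285, 0.60438005, 0.23056802]), 'tcp_rot': array([-3.97538335e-01, -3.11627451e+00,  2.62576478e-03]), 'force': array([ 0.01673825, -0.76618961, -0.24574509]), 'gripper_width': 0.08573158062413665}
```

View pics/side0.png

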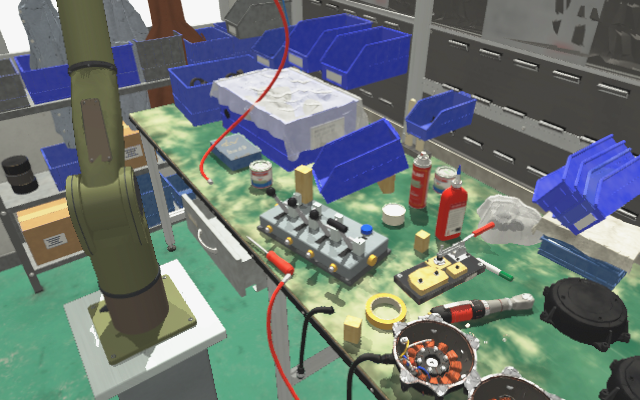

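View pics/top0.png

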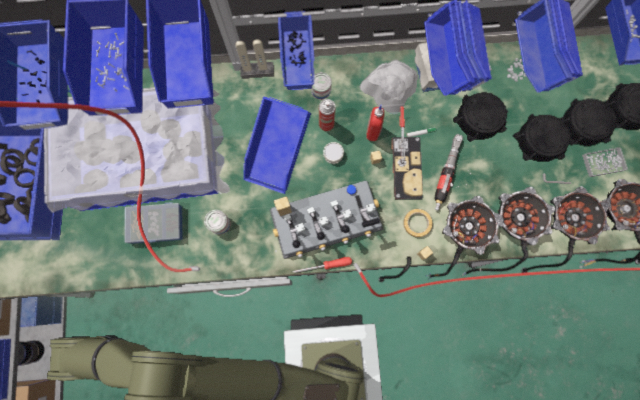

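The side view has the manifold at about (322,240) and the tall block at (304,180). In the top view the manifold is at (328,222), the block at (283,206) and the cap at (351,189). I'll enlarge both.

Run:
```python
import cv2
a=cv2.imread("pics/top0.png")[170:280,260:400];cv2.imwrite("pics/topc.png",cv2.resize(a,None,fx=5.4,fy=5.4,interpolation=cv2.INTER_CUBIC))
a=cv2.imread("pics/side0.png")[155:285,245:400];cv2.imwrite("pics/sidec.png",cv2.resize(a,None,fx=4.6,fy=4.6,interpolation=cv2.INTER_CUBIC))
```

```text
(no output)
```

View pics/topc.png

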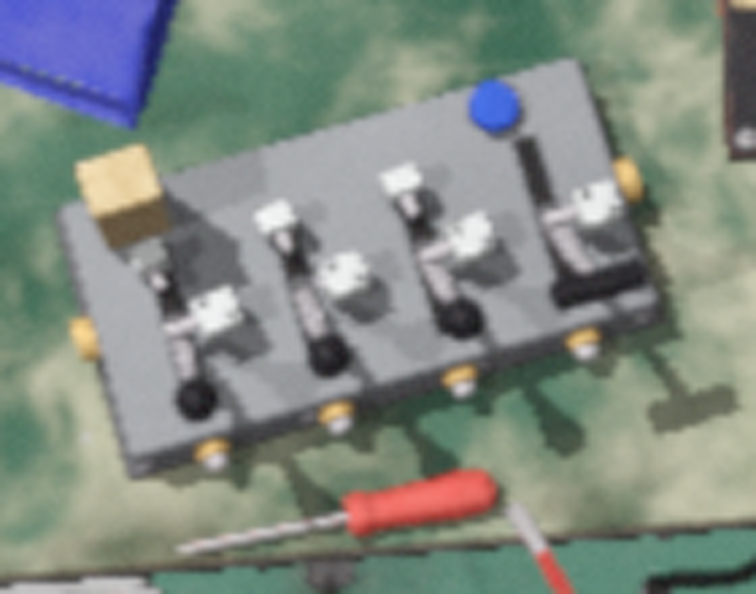

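View pics/sidec.png

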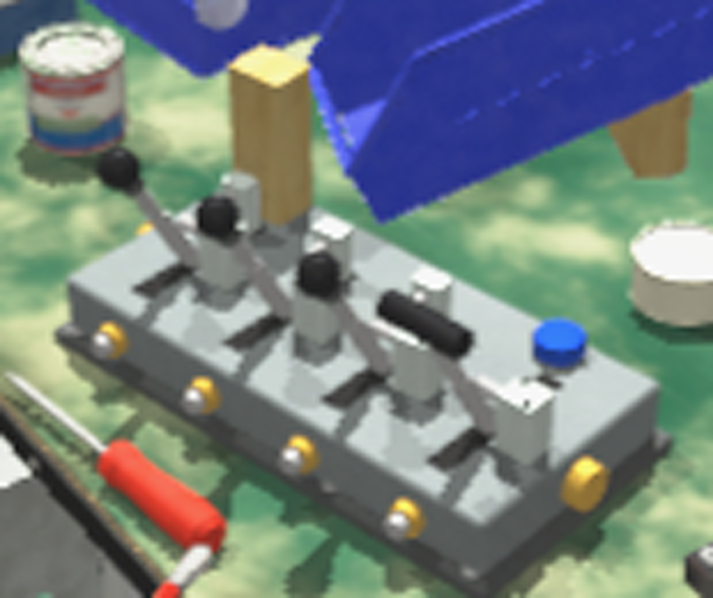

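The enlarged views show all the knobs, the block top and the locks. In the top crop a bolt crosses the slot at left, right and main but not at the middle lever, around (305,290), so the middle one looks free. Next I'll triangulate.

```bash
cat > h.py <<'E'
import numpy as np,cv2
from scipy.optimize import least_squares
from scipy.spatial.transform import Rotation as R
from plant import bot, workorder, read_camera, calibration
C={n:calibration(n) for n in("side","top")}
def ray(n,p):
    c=C[n];f=200/np.tan(np.radians(c["vfov"]/2));K=np.array([[f,0,c["cx"]],[0,f,c["cy"]],[0,0,1]])
    u=cv2.undistortPoints(np.array([[p]],float),K,c["distortion"])[0,0]
    return c["eye"],R.from_rotvec(c["orientation"]).as_matrix()@np.r_[u,1]
def tri(pt,ps):
    A=[];b=[]
    for n,p in(("top",pt),("side",ps)):
        e,d=ray(n,p);d=d/np.linalg.norm(d);M=np.eye(3)-np.outer(d,d);A.append(M);b.append(M@e)
    A=np.vstack(A);b=np.hstack(b);x=np.linalg.lstsq(A,b,rcond=None)[0];return x,np.linalg.norm(A@x-b)
def atz(n,p,z):
    e,d=ray(n,p);return e+d*(z-e[2])/d[2]
tc=lambda p:np.array(p)/5.4+[260-.4,170-.4]
sc=lambda p:np.array(p)/4.6+[245-.4,155-.4]
def pix(n,X):
    c=C[n];f=200/np.tan(np.radians(c["vfov"]/2));K=np.array([[f,0,c["cx"]],[0,f,c["cy"]],[0,0,1]]);M=R.from_rotvec(c["orientation"]).as_matrix().T
    return cv2.projectPoints(np.array(X,float).reshape(-1,1,3),cv2.Rodrigues(M)[0],-M@c["eye"],K,c["distortion"])[0][:,0]
E
python3 - <<'E'
from h import *
np.set_printoptions(precision=4,suppress=True)
T=[(197,398),(328,354),(459,317),(600,285)];S=[(119,169),(217,215),(319,273),(425,323)]
P=[]
for a,b in zip(T,S): x,e=tri(tc(a),sc(b));P.append(x);print("knob",x,e)
ys=[.1275,.0425,-.0425,-.1275];xs=[-.065]*3+[-.07];zs=[.1576]*3+[.166]
def res(q):
    r=[]
    for x,y,z,a,b in zip(xs,ys,zs,T,S):
        X=[q[0]+np.cos(q[2])*x-np.sin(q[2])*y,q[1]+np.sin(q[2])*x+np.cos(q[2])*y,z]
        r+=list(pix("top",X)[0]-tc(a))+list(pix("side",X)[0]-sc(b))
    return r
s=least_squares(res,[.5,0,.2]);q=s.x;print("manifold",q,np.array(s.fun))
for p in[(62,208),(575,60),(657,298),(130,470)]:
    X=atz("top",tc(p),.055)[:2]-q[:2];print("deck corner local",R.from_euler("z",-q[2]).apply(np.r_[X,0])[:2])
B=[(77,162),(140,146),(163,190),(100,215)]
print("blocktop",*tri(tc((120,178)),sc((271,66))))
for p in B: 
    X=atz("top",tc(p),.167);print(X,R.from_euler("z",-q[2]).apply(X-np.r_[q[:2],0])[:2])
print("bincorner",tri(tc((135,125)),sc((382,220))),tri(tc((-50,50)),sc((205,75))))
print("tin",atz("top",(217,221),.077),"cream",atz("top",(333,153),.04),"cap",atz("top",tc((495,105)),.069))
t=bot.state();print(R.from_rotvec(t["tcp_rot"]).as_matrix())
E
```

```text
knob [0.429  0.0874 0.1597] 0.0014035558802000779
knob [0.4496 0.0059 0.1619] 0.0012751932746847042
knob [ 0.467  -0.0761  0.1593] 0.0005929510375707191
knob [ 0.4785 -0.1627  0.1711] 0.0002576566978222759
manifold [ 0.5217 -0.0208  0.2179] [-0.8059 -0.0747  0.4787  0.01   -0.3347  0.6274  0.0553  1.1317 -0.0202
  0.0844  0.3233  0.4794 -0.9611 -0.3517  0.254   0.7851]
deck corner local [0.0948 0.1757]
deck corner local [ 0.0924 -0.1795]
deck corner local [-0.0762 -0.1808]
deck corner local [-0.0842  0.1804]
blocktop [0.5677 0.1251 0.1684] 0.0009161775894268194
[0.5807 0.1507 0.167 ] [0.0947 0.1547]
[0.5878 0.1113 0.167 ] [0.0931 0.1147]
[0.559  0.0989 0.167 ] [0.0623 0.1088]
[0.5463 0.1385 0.167 ] [0.0585 0.1502]
bincorner (array([0.6452, 0.1187, 0.0143]), np.float64(0.010089944891647993)) (array([0.639 , 0.2511, 0.0898]), np.float64(0.06065953955080881))
tin [0.5402 0.3602 0.077 ] cream [ 0.769  -0.0667  0.04  ] cap [ 0.6207 -0.1187  0.069 ]
[[-0.968   0.2511 -0.0003]
 [ 0.2511  0.968  -0.0017]
 [-0.0001 -0.0017 -1.    ]]
```

Run:
```python
from h import *
np.set_printoptions(precision=3,suppress=True)
print("cable end",tri((195,268),(210,181)))
for p in[(175,263),(152,240),(143,210),(140,180)]: print("cable",p,[atz("top",p,z) for z in(0,.3)])
for p in[(290,281),(200,287),(100,297)]: print("edge",atz("top",p,0)[:2])
for z in(0,.06,.12,.18): print("bin",z,atz("top",(285,192),z)[:2],atz("top",(245,182),z)[:2],atz("side",(383,219),z)[:2],atz("side",(315,167),z)[:2],atz("side",(333,202-10),z)[:2])
print("paint",tri((217,219),(261,166)))
c,s=np.cos(.218),np.sin(.218)
for t in((.46,.26),(.5,.24)):
    d=np.array(t)-[.522,-.021];print("loc",c*d[0]+s*d[1],-s*d[0]+c*d[1],pix("top",[*t,0]),pix("side",[*t,0]))
```

```text
cable end (array([0.388, 0.454, 0.025]), np.float64(0.0005197236114758029))
cable (175, 263) [array([0.414, 0.531, 0.   ]), array([0.381, 0.442, 0.3  ])]
cable (152, 240) [array([0.503, 0.613, 0.   ]), array([0.454, 0.509, 0.3  ])]
cable (143, 210) [array([0.617, 0.645, 0.   ]), array([0.548, 0.536, 0.3  ])]
cable (140, 180) [array([0.732, 0.656, 0.   ]), array([0.643, 0.545, 0.3  ])]
edge [0.318 0.124]
edge [0.322 0.444]
edge [0.315 0.795]
bin 0 [0.645 0.121] [0.695 0.267] [ 0.753 -0.046] [0.765 0.353] [0.718 0.175]
bin 0.06 [0.63  0.118] [0.678 0.259] [ 0.696 -0.104] [0.707 0.268] [0.663 0.101]
bin 0.12 [0.615 0.115] [0.662 0.25 ] [ 0.639 -0.163] [0.649 0.183] [0.608 0.028]
bin 0.18 [0.601 0.111] [0.645 0.242] [ 0.581 -0.221] [0.591 0.098] [ 0.553 -0.045]
paint (array([0.546, 0.361, 0.076]), np.float64(0.0030020331138720818))
loc 0.0002413661373534895 0.28775847814163136 [[249.893 244.37 ]] [[255.731 205.439]]
loc 0.03496909653652924 0.2595807432908283 [[254.876 233.042]] [[269.184 204.2  ]]
```

Careful with the scale: shifts go in shares of 0.6 m and turns go in shares of 2 pi rad. That gives: -0.19 m / 0.6 = -0.3167, -0.15 m / 0.6 = -0.25, -0.5 rad / 6.2832 = -0.0796.

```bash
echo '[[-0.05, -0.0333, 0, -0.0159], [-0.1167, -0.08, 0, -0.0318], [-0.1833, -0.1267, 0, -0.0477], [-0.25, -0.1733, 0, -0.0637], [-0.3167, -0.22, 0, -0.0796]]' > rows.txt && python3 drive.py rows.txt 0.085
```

```text
refused: ROWS must be one flat list, 4 numbers to a row, no inner brackets. Nothing was moved.
```

I used the wrong layout. The manual says one flat list, 4 numbers to a row, no inner brackets; once more.

```bash
echo '[-0.05, -0.0333, 0, -0.0159, -0.1167, -0.08, 0, -0.0318, -0.1833, -0.1267, 0, -0.0477, -0.25, -0.1733, 0, -0.0637, -0.3167, -0.22, 0, -0.0796]' > rows.txt && python3 drive.py rows.txt 0.085
python3 - <<'E'
from h import *
t=bot.state();M=R.from_rotvec(t["tcp_rot"]).as_matrix();print(M.round(3),t["t"],M.T@(np.array([.568,.125,.2])-t["tcp_pos"]))
E
```

```text
t: 0.6
tcp_pos: [0.3086, 0.4277, 0.231]
tcp_rot: [0.393, -3.117, 0.001]
force: [0.2, 0.6, -0.2]
gripper_width: 0.0849
grasp_force: 0.0
[[-0.969 -0.248 -0.   ]
 [-0.248  0.969 -0.001]
 [ 0.    -0.001 -1.   ]] 0.6 [-0.17618611 -0.3575581   0.03118545]
```

Converted, -0.2 m / 0.6 = -0.3333, -0.16 m / 0.6 = -0.2667.

```bash
echo '[-0.0333, -0.0667, 0, 0, -0.07, -0.1333, 0, 0, -0.1067, -0.2, 0, 0, -0.1433, -0.2667, 0, 0, -0.18, -0.3333, 0, 0]' > rows.txt && python3 drive.py rows.txt
echo '[-0.0333, -0.0667, 0, 0, -0.0667, -0.1333, 0, 0, -0.0917, -0.2, 0, 0, -0.11, -0.25, 0.0167, 0, -0.11, -0.25, 0.0333, 0]' > rows.txt && python3 drive.py rows.txt
python3 - <<'E'
from h import *
t=bot.state();M=R.from_rotvec(t["tcp_rot"]).as_matrix();print(t["t"],M.T@(np.array([.568,.125,.2])-t["tcp_pos"]))
for n in("top","side"):
    a=read_camera(n)[:,:,::-1];u,v=pix(n,[.568,.125,.17])[0].astype(int);a=a[max(v-50,0):v+50,u-60:u+60];cv2.imwrite(f"pics/{n}1.png",cv2.resize(a,(360,300),interpolation=cv2.INTER_CUBIC))
cv2.imwrite("pics/both1.png",np.hstack([cv2.imread(f"pics/{n}1.png") for n in("top","side")]))
E
```

```text
t: 1.1
tcp_pos: [0.4621, 0.2602, 0.2311]
tcp_rot: [0.386, -3.117, 0.0]
force: [0.8, 0.4, -0.3]
gripper_width: 0.085
grasp_force: 0.0
t: 1.6
tcp_pos: [0.5647, 0.1257, 0.2103]
tcp_rot: [-0.37, 3.119, -0.007]
force: [0.1, -0.0, 0.6]
gripper_width: 0.0847
grasp_force: 0.0
1.6 [-0.00304395 -0.00138854  0.0103093 ]
```

View pics/both1.png

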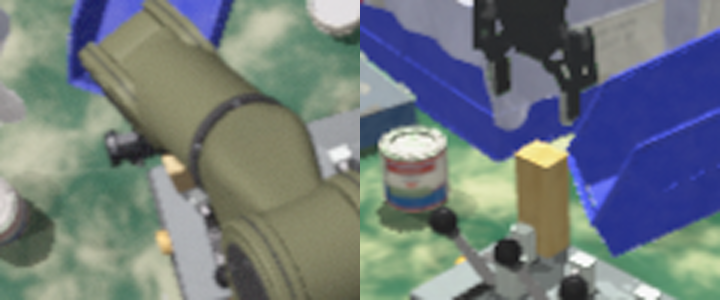

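The side view has the fingers straddling the block: tips at (505,120) and (570,118), block top at (543,155). Going down and gripping.

Converted, 0.09 m / 0.6 = 0.15, 0.06 m / 0.6 = 0.1.

```bash
echo '[-0.005, -0.0017, 0.05, 0, -0.005, -0.0017, 0.1, 0, -0.005, -0.0017, 0.15, 0, -0.005, -0.0017, 0.15, 0]' > rows.txt && python3 drive.py rows.txt
echo '[0, 0, 0, 0, 0, 0, 0, 0, 0, 0, 0, 0, 0, 0, 0, 0, 0, 0, 0, 0]' > rows.txt && python3 drive.py rows.txt 0.02 35; echo '[0, 0, 0, 0, 0, 0, 0, 0, 0, 0, 0, 0, 0, 0, 0, 0, 0, 0, 0, 0]' > rows.txt && python3 drive.py rows.txt
```

```text
t: 2.1
tcp_pos: [0.5613, 0.1332, 0.1183]
tcp_rot: [0.39, -3.109, 0.001]
force: [-0.4, -0.1, -0.5]
gripper_width: 0.085
grasp_force: 0.0
t: 2.6
tcp_pos: [0.5662, 0.1325, 0.1229]
tcp_rot: [-0.385, 3.115, 0.001]
force: [-0.4, -1.1, 6.1]
gripper_width: 0.0454
grasp_force: 34.9
t: 3.1
tcp_pos: [0.5662, 0.1325, 0.123]
tcp_rot: [-0.385, 3.115, 0.001]
force: [-0.5, -1.3, 7.5]
gripper_width: 0.0456
grasp_force: 34.9
```

Converted, -0.06 m / 0.6 = -0.1, -0.045 m / 0.6 = -0.075.

```bash
echo '[0, 0, -0.0167, 0, 0, 0, -0.0417, 0, 0, 0, -0.075, 0, 0, 0, -0.1, 0, 0, 0, -0.1, 0]' > rows.txt && python3 drive.py rows.txt
python3 - <<'E'
from h import *
a=read_camera("side")[:,:,::-1];u,v=pix("side",[.568,.125,.17])[0].astype(int);a=a[max(v-60,0):v+60,u-70:u+70];cv2.imwrite("pics/l1.png",cv2.resize(a,(560,480),interpolation=cv2.INTER_CUBIC))
E
```

```text
t: 3.6
tcp_pos: [0.5662, 0.133, 0.1837]
tcp_rot: [-0.385, 3.113, 0.002]
force: [0.3, 0.7, -1.4]
gripper_width: 0.0452
grasp_force: 35.2
```

View pics/l1.png

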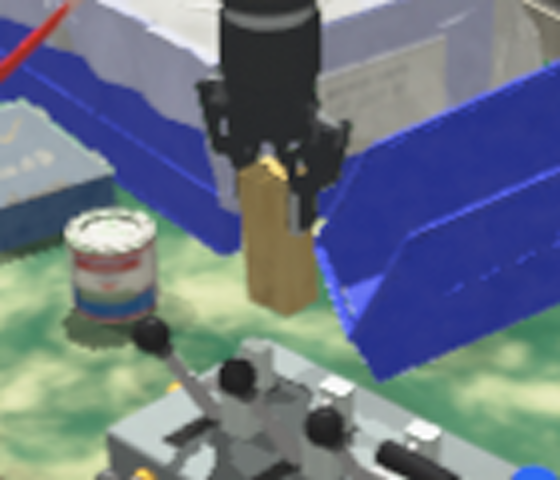

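The block hangs upright in the fingers, clear of the deck, bottom at (285,310). Carrying it to the open bench on the left.

Converted, 0.14 m / 0.6 = 0.2333, 0.115 m / 0.6 = 0.1917.

```bash
echo '[0.0167, 0.0333, 0, 0, 0.0417, 0.0833, 0, 0, 0.07, 0.1417, 0, 0, 0.0967, 0.1917, 0, 0, 0.1167, 0.2333, 0, 0]' > rows.txt && python3 drive.py rows.txt
echo '[0.005, 0.0083, 0.0333, 0, 0.005, 0.0083, 0.0833, 0, 0.005, 0.0083, 0.1333, 0, 0.005, 0.0083, 0.1667, 0, 0.005, 0.0083, 0.175, 0]' > rows.txt && python3 drive.py rows.txt
echo '[0, 0, 0.0033, 0, 0, 0, 0.0067, 0, 0, 0, 0.0067, 0]' > rows.txt && python3 drive.py rows.txt
```

```text
t: 4.15
tcp_pos: [0.4604, 0.2522, 0.1805]
tcp_rot: [0.388, -3.115, 0.0]
force: [0.1, 0.1, -1.8]
gripper_width: 0.0451
grasp_force: 35.3
t: 4.65
tcp_pos: [0.4568, 0.254, 0.0736]
tcp_rot: [0.386, -3.113, 0.004]
force: [0.3, -0.6, -0.8]
gripper_width: 0.0456
grasp_force: 35.2
t: 4.95
tcp_pos: [0.4592, 0.2554, 0.0729]
tcp_rot: [-0.385, 3.117, 0.001]
force: [-0.6, 0.5, -1.2]
gripper_width: 0.0455
grasp_force: 35.2
```

Converted, 0.003 m / 0.6 = 0.005, 0.002 m / 0.6 = 0.0033.

```bash
echo '[0, 0, 0.0017, 0, 0, 0, 0.0033, 0, 0, 0, 0.005, 0, 0, 0, 0.005, 0]' > rows.txt && python3 drive.py rows.txt; echo '[0, 0, 0.0017, 0, 0, 0, 0.0033, 0, 0, 0, 0.0033, 0]' > rows.txt && python3 drive.py rows.txt
```

```text
t: 5.35
tcp_pos: [0.4588, 0.2551, 0.0693]
tcp_rot: [-0.386, 3.118, 0.0]
force: [-0.0, 0.0, -1.7]
gripper_width: 0.0452
grasp_force: 35.2
t: 5.65
tcp_pos: [0.4589, 0.2552, 0.0674]
tcp_rot: [-0.386, 3.117, 0.0]
force: [-0.3, -0.5, 0.3]
gripper_width: 0.0451
grasp_force: 35.4
```

Nearly in contact; one more mm, then release and look.

Converted, 0.001 m / 0.6 = 0.0017.

```bash
echo '[0, 0, 0.0017, 0, 0, 0, 0.0017, 0]' > rows.txt && python3 drive.py rows.txt; echo '[0, 0, 0, 0, 0, 0, 0, 0, 0, 0, 0, 0, 0, 0, 0, 0, 0, 0, 0, 0]' > rows.txt && python3 drive.py rows.txt 0.085; echo '[0, 0, -0.0167, 0, 0, 0, -0.0833, 0, 0, 0, -0.1667, 0, 0, 0, -0.2167, 0, 0, 0, -0.2167, 0]' > rows.txt && python3 drive.py rows.txt
python3 - <<'E'
from h import *
a=read_camera("side")[:,:,::-1];a=a[150:290,220:400];cv2.imwrite("pics/p1.png",cv2.resize(a,None,fx=4,fy=4,interpolation=cv2.INTER_CUBIC))
E
```

```text
t: 5.85
tcp_pos: [0.4591, 0.2547, 0.0667]
tcp_rot: [-0.385, 3.117, -0.001]
force: [-0.4, -1.4, 6.1]
gripper_width: 0.0446
grasp_force: 34.7
t: 6.35
tcp_pos: [0.4587, 0.2551, 0.0662]
tcp_rot: [0.386, -3.118, -0.0]
force: [-0.3, 0.6, 0.2]
gripper_width: 0.0849
grasp_force: 0.0
t: 6.85
tcp_pos: [0.461, 0.2569, 0.2011]
tcp_rot: [-0.384, 3.11, 0.007]
force: [0.7, 0.1, -0.2]
gripper_width: 0.0856
grasp_force: 0.0
```

View pics/p1.png

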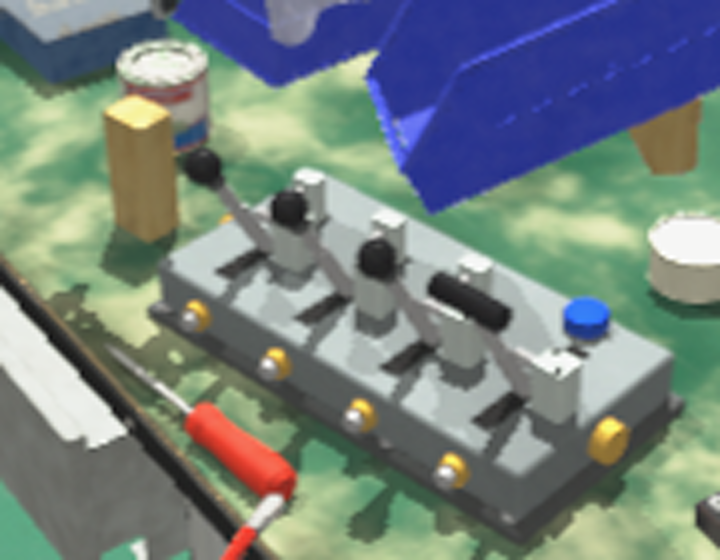

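The block stands upright on the bench at (145,170), clear of the manifold and the paint tin. Next: shut the fingers and go behind the middle lever.

```bash
cat > to.py <<'E'
from h import *
import sys
Q=[.5217,-.0208,.218]
def go(*P):
    t=bot.state();M=R.from_rotvec(t["tcp_rot"]).as_matrix();Z=R.from_euler("z",Q[2])
    print("loc",Z.inv().apply(t["tcp_pos"]-[Q[0],Q[1],0]).round(4),"yaw",np.arctan2(-M[0,1],M[1,1]).round(3),"t",t["t"])
    for p in P: print("  d",(M.T@(Z.apply(p)+[Q[0],Q[1],0]-t["tcp_pos"])).round(4))
go(*[[float(v) for v in a.split(",")] for a in sys.argv[1:]])
E
python3 to.py=-1 2>/dev/null; python3 to.py " -.112,.0425,.2" " -.112,.0425,.145"
```

```text
loc [-0.0004  0.2834  0.1989] yaw 0.246 t 6.9
  d [ 0.1182 -0.2377 -0.0021]
  d [ 0.1185 -0.2378  0.0529]
```

Converted, -0.19 m / 0.6 = -0.3167, -0.15 m / 0.6 = -0.25, 0.03 rad / 6.2832 = 0.0048.

```bash
echo '[0.0333, -0.05, 0, 0.0048, 0.0667, -0.1167, 0, 0.0048, 0.1, -0.1833, 0, 0.0048, 0.1333, -0.25, 0, 0.0048, 0.1667, -0.3167, 0, 0.0048]' > rows.txt && python3 drive.py rows.txt 0 40
echo '[0.025, -0.05, 0, 0, 0.0333, -0.0783, 0, 0, 0.0333, -0.0783, 0, 0]' > rows.txt && python3 drive.py rows.txt
python3 to.py " -.112,.0425,.145" " -.095,.0425,.145"
```

```text
t: 7.4
tcp_pos: [0.4065, 0.0446, 0.1956]
tcp_rot: [0.34, -3.121, 0.001]
force: [1.2, -0.2, -0.4]
gripper_width: 0.012
grasp_force: 0.0
t: 7.7
tcp_pos: [0.3968, -0.0068, 0.1955]
tcp_rot: [0.33, -3.12, 0.002]
force: [0.4, -0.4, -0.0]
gripper_width: -0.0002
grasp_force: 0.0
loc [-0.1189  0.0406  0.1955] yaw 0.211 t 7.7
  d [-0.0071  0.002   0.0504]
  d [-0.0241  0.0021  0.0504]
```

Converted, 0.05 m / 0.6 = 0.0833, -0.025 m / 0.6 = -0.0417.

```bash
echo '[0, 0.0033, 0.0417, 0, 0, 0.0033, 0.0833, 0, -0.0167, 0.0033, 0.0833, 0, -0.0333, 0.0033, 0.0833, 0, -0.0417, 0.0033, 0.0833, 0]' > rows.txt && python3 drive.py rows.txt
echo '[-0.0067, 0, 0, 0, -0.0133, 0, 0, 0, -0.02, 0, 0, 0]' > rows.txt && python3 drive.py rows.txt; python3 to.py
echo '[-0.0067, 0, 0, 0, -0.0133, 0, 0, 0]' > rows.txt && python3 drive.py rows.txt; python3 to.py
```

```text
t: 8.2
tcp_pos: [0.4251, 0.0049, 0.1471]
tcp_rot: [-0.34, 3.12, 0.002]
force: [-3.3, -0.4, 1.8]
gripper_width: 0.0002
grasp_force: 2.1
t: 8.5
tcp_pos: [0.4321, 0.005, 0.1468]
tcp_rot: [0.337, -3.119, 0.003]
force: [-5.1, -1.2, 3.7]
gripper_width: 0.0002
grasp_force: 2.5
loc [-0.0819  0.0445  0.1468] yaw 0.215 t 8.5
t: 8.7
tcp_pos: [0.4413, 0.0071, 0.1468]
tcp_rot: [0.338, -3.122, 0.002]
force: [-3.7, -1.3, 3.6]
gripper_width: 0.0002
grasp_force: 2.0
loc [-0.0725  0.0446  0.1468] yaw 0.215 t 8.7
```

The lever has given about 20 mm (0.17 rad) at 4 N, so the middle one is free. Carrying on.

```bash
echo '[-0.03, 0, 0, 0, -0.0633, 0, 0, 0, -0.0967, 0, 0, 0, -0.13, 0, 0, 0, -0.1567, 0, 0, 0]' > rows.txt && python3 drive.py rows.txt; python3 to.py
echo '[-0.0067, 0, 0, 0, -0.0133, 0, 0, 0, -0.0167, 0, 0, 0]' > rows.txt && python3 drive.py rows.txt; python3 to.py
```

```text
t: 9.2
tcp_pos: [0.535, 0.0284, 0.1463]
tcp_rot: [-0.338, 3.123, 0.001]
force: [-3.9, -0.3, -4.3]
gripper_width: 0.0002
grasp_force: 1.6
loc [0.0236 0.0452 0.1463] yaw 0.216 t 9.2
t: 9.5
tcp_pos: [0.5425, 0.0301, 0.1459]
tcp_rot: [0.339, -3.121, -0.0]
force: [-3.7, -0.8, -2.9]
gripper_width: -0.0001
grasp_force: 1.8
loc [0.0313 0.0452 0.1459] yaw 0.216 t 9.5
```

Converted, -0.003 m / 0.6 = -0.005, -0.002 m / 0.6 = -0.0033.

```bash
for i in 1 2; do echo '[-0.0033, 0, 0, 0, -0.005, 0, 0, 0, -0.005, 0, 0, 0]' > rows.txt && python3 drive.py rows.txt|grep force; python3 to.py; done
```

```text
force: [-4.7, 0.5, -4.1]
grasp_force: 2.0
loc [0.035  0.045  0.1462] yaw 0.216 t 9.8
force: [-6.6, -0.5, -3.2]
grasp_force: 2.7
loc [0.0374 0.0449 0.1459] yaw 0.216 t 10.1
```

Converted, -0.003 m / 0.6 = -0.005, -0.002 m / 0.6 = -0.0033.

```bash
for i in 1 2; do echo '[-0.0033, 0, 0, 0, -0.005, 0, 0, 0, -0.005, 0, 0, 0]' > rows.txt && python3 drive.py rows.txt|grep force; python3 to.py; done
```

```text
force: [-8.6, -0.8, -1.8]
grasp_force: 4.4
loc [0.0384 0.0449 0.1455] yaw 0.216 t 10.4
force: [-14.7, -0.9, 1.9]
grasp_force: 6.8
loc [0.0387 0.0449 0.1453] yaw 0.216 t 10.7
```

Middle is on its stop (15 N). I'll back off, lift and probe the left lever.

Converted, 0.13 m / 0.6 = 0.2167, 0.01 m / 0.6 = 0.0167.

```bash
echo '[0.025, 0, 0, 0, 0.05, 0, -0.05, 0, 0.0833, 0.0167, -0.0867, 0, 0.15, 0.05, -0.0867, 0, 0.2167, 0.0833, -0.0867, 0]' > rows.txt && python3 drive.py rows.txt; echo '[0.0333, 0.0333, 0, 0, 0.0583, 0.055, 0, 0, 0.0583, 0.055, 0, 0]' > rows.txt && python3 drive.py rows.txt|tail -3;python3 to.py " -.12,.1275,.146"
python3 - <<'E'
from h import *
a=read_camera("side")[:,:,::-1];a=a[170:270,250:390];cv2.imwrite("pics/m1.png",cv2.resize(a,None,fx=5.5,fy=5.5,interpolation=cv2.INTER_CUBIC))
E
```

```text
t: 11.2
tcp_pos: [0.4206, 0.0552, 0.2]
tcp_rot: [-0.336, 3.114, 0.004]
force: [-0.0, 0.5, -0.8]
gripper_width: 0.0001
grasp_force: 0.0
force: [0.5, -0.6, 0.2]
gripper_width: 0.0003
grasp_force: 0.0
loc [-0.1194  0.1304  0.1994] yaw 0.221 t 11.5
  d [ 0.0009 -0.0029  0.0534]
```

View pics/m1.png

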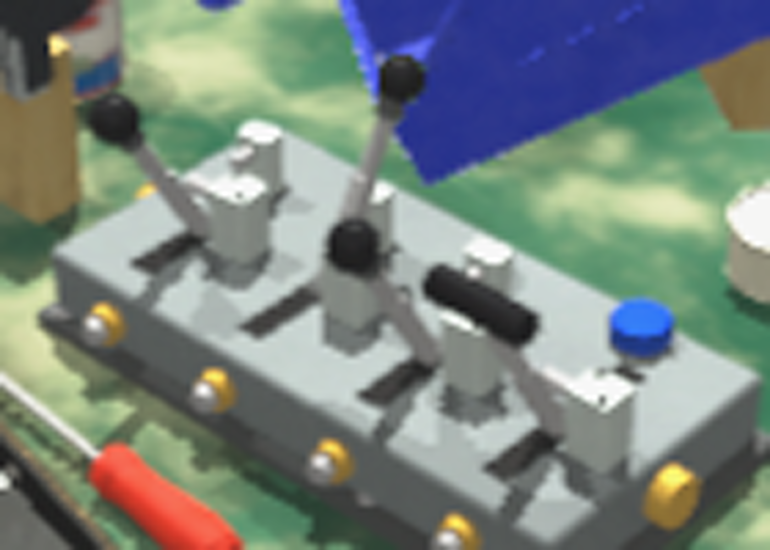

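The middle lever is over. A bolt shows beside the left lever at (205,183) and the main one at (555,375), but none beside the right one at (440,320), so I'll try the right lever next.

Converted, -0.173 m / 0.6 = -0.2883, -0.15 m / 0.6 = -0.25.

```bash
echo '[0, -0.05, 0, 0, 0, -0.1167, 0, 0, 0, -0.1833, 0, 0, 0, -0.25, 0, 0, 0, -0.2883, 0, 0]' > rows.txt && python3 drive.py rows.txt|grep -E "t:|force"; echo '[0, 0, 0.0417, 0, 0, 0, 0.0883, 0, -0.0167, 0, 0.0883, 0, -0.0367, 0, 0.0883, 0, -0.0433, 0, 0.0883, 0]' > rows.txt && python3 drive.py rows.txt|grep force;python3 to.py
echo '[-0.0067, 0, 0, 0, -0.0133, 0, 0, 0, -0.0167, 0, 0, 0]' > rows.txt && python3 drive.py rows.txt|grep force; python3 to.py
```

```text
t: 12.05
tcp_rot: [-0.329, 3.12, -0.003]
force: [-0.1, 0.4, 0.0]
grasp_force: 0.0
force: [-2.1, -1.8, 1.4]
grasp_force: 1.5
loc [-0.0908 -0.0454  0.1463] yaw 0.216 t 12.55
force: [-5.3, -0.0, 5.1]
grasp_force: 3.0
loc [-0.087  -0.045   0.1457] yaw 0.216 t 12.85
```

```bash
for i in 1 2; do echo '[-0.0033, 0, 0, 0, -0.0067, 0, 0, 0, -0.0067, 0, 0, 0]' > rows.txt && python3 drive.py rows.txt|grep ^force; python3 to.py;done
```

```text
force: [-4.9, -0.7, 3.5]
loc [-0.0822 -0.045   0.1457] yaw 0.216 t 13.15
force: [-4.2, -1.2, 2.5]
loc [-0.0768 -0.0449  0.1456] yaw 0.216 t 13.45
```

Force is flat while moving (0.12 rad and going). Two more checks before sweeping.

Converted, -0.006 m / 0.6 = -0.01, -0.003 m / 0.6 = -0.005.

```bash
echo '[-0.005, 0, 0, 0, -0.01, 0, 0, 0, -0.01, 0, 0, 0]' > rows.txt && python3 drive.py rows.txt|grep ^force; python3 to.py
```

```text
force: [-1.9, -0.7, 1.6]
loc [-0.0695 -0.0448  0.1454] yaw 0.216 t 13.75
```

Converted, -0.096 m / 0.6 = -0.16, -0.078 m / 0.6 = -0.13.

```bash
echo '[-0.03, 0, 0, 0, -0.0633, 0, 0, 0, -0.0967, 0, 0, 0, -0.13, 0, 0, 0, -0.16, 0, 0, 0]' > rows.txt && python3 drive.py rows.txt|grep ^force; python3 to.py
for i in 1 2; do echo '[-0.005, 0, 0, 0, -0.01, 0, 0, 0, -0.01, 0, 0, 0]' > rows.txt && python3 drive.py rows.txt|grep ^force; python3 to.py;done
```

```text
force: [-2.8, -1.7, -3.4]
loc [ 0.0262 -0.0452  0.1447] yaw 0.216 t 14.25
force: [-0.9, -1.2, -0.8]
loc [ 0.0311 -0.045   0.1451] yaw 0.216 t 14.55
force: [-3.8, -1.1, -3.1]
loc [ 0.0364 -0.0453  0.1449] yaw 0.216 t 14.85
```

Converted, -0.004 m / 0.6 = -0.0067, -0.002 m / 0.6 = -0.0033.

```bash
for i in 1 2; do echo '[-0.0033, 0, 0, 0, -0.0067, 0, 0, 0, -0.0067, 0, 0, 0]' > rows.txt && python3 drive.py rows.txt|grep ^force; python3 to.py;done
```

```text
force: [-7.7, -1.6, -3.1]
loc [ 0.0379 -0.0454  0.1443] yaw 0.216 t 15.15
force: [-15.2, -3.2, 2.7]
loc [ 0.0383 -0.0454  0.144 ] yaw 0.215 t 15.45
```

Right is on its stop. Now the left lever.

Converted, 0.12 m / 0.6 = 0.2, 0.09 m / 0.6 = 0.15.

```bash
echo '[0.025, 0, 0, 0, 0.05, 0, -0.05, 0, 0.0833, 0.0333, -0.0917, 0, 0.15, 0.0833, -0.0917, 0, 0.2, 0.15, -0.0917, 0]' > rows.txt && python3 drive.py rows.txt|grep ^force; echo '[0.0333, 0.05, 0, 0, 0.0667, 0.1, 0, 0, 0.075, 0.1417, 0, 0, 0.075, 0.1417, 0, 0]' > rows.txt && python3 drive.py rows.txt|grep ^force;python3 to.py " -.119,.1275,.146"
```

```text
force: [0.3, 0.7, -0.0]
force: [0.2, 0.0, -0.5]
loc [-0.1172  0.1348  0.2016] yaw 0.224 t 16.35
  d [ 0.0022 -0.0075  0.0555]
```

Converted, 0.055 m / 0.6 = 0.0917, -0.026 m / 0.6 = -0.0433.

```bash
echo '[0, -0.0117, 0.0417, 0, 0, -0.0117, 0.0917, 0, -0.0167, -0.0117, 0.0917, 0, -0.0367, -0.0117, 0.0917, 0, -0.0433, -0.0117, 0.0917, 0]' > rows.txt && python3 drive.py rows.txt|grep ^force;python3 to.py
echo '[-0.0067, 0, 0, 0, -0.0133, 0, 0, 0, -0.0167, 0, 0, 0]' > rows.txt && python3 drive.py rows.txt|grep ^force; python3 to.py
for i in 1 2; do echo '[-0.0033, 0, 0, 0, -0.0067, 0, 0, 0, -0.0067, 0, 0, 0]' > rows.txt && python3 drive.py rows.txt|grep ^force; python3 to.py;done
```

```text
force: [-4.6, 0.1, 2.5]
loc [-0.0905  0.1236  0.1463] yaw 0.216 t 16.85
force: [-6.3, -0.1, 5.3]
loc [-0.0848  0.1229  0.1461] yaw 0.216 t 17.15
force: [-5.1, 0.0, 3.9]
loc [-0.0803  0.1229  0.1461] yaw 0.216 t 17.45
force: [-3.5, -0.8, 3.3]
loc [-0.0752  0.1231  0.1456] yaw 0.216 t 17.75
```

Converted, -0.006 m / 0.6 = -0.01, -0.003 m / 0.6 = -0.005.

```bash
echo '[-0.005, 0, 0, 0, -0.01, 0, 0, 0, -0.01, 0, 0, 0]' > rows.txt && python3 drive.py rows.txt|grep ^force; python3 to.py
```

```text
force: [-2.2, -1.2, 1.7]
loc [-0.0682  0.1233  0.1453] yaw 0.216 t 18.05
```

Past 0.17 rad at 2 N: the left lever is free.

Converted, -0.096 m / 0.6 = -0.16, -0.078 m / 0.6 = -0.13.

```bash
echo '[-0.03, 0, 0, 0, -0.0633, 0, 0, 0, -0.0967, 0, 0, 0, -0.13, 0, 0, 0, -0.16, 0, 0, 0]' > rows.txt && python3 drive.py rows.txt|grep ^force; python3 to.py
for i in 1 2; do echo '[-0.005, 0, 0, 0, -0.01, 0, 0, 0, -0.01, 0, 0, 0]' > rows.txt && python3 drive.py rows.txt|grep ^force; python3 to.py;done
```

```text
force: [-3.5, -1.7, -2.7]
loc [0.0275 0.1226 0.1447] yaw 0.215 t 18.55
force: [-1.3, -1.5, -1.1]
loc [0.0322 0.1228 0.145 ] yaw 0.216 t 18.85
force: [-4.3, -2.1, -4.0]
loc [0.0375 0.1227 0.1448] yaw 0.216 t 19.15
```

Converted, -0.003 m / 0.6 = -0.005, -0.002 m / 0.6 = -0.0033.

```bash
for i in 1 2; do echo '[-0.0033, 0, 0, 0, -0.005, 0, 0, 0, -0.005, 0, 0, 0]' > rows.txt && python3 drive.py rows.txt|grep ^force; python3 to.py;done
```

```text
force: [-7.4, -2.8, -3.1]
loc [0.0385 0.1226 0.1444] yaw 0.217 t 19.45
force: [-12.2, -2.8, 1.1]
loc [0.0391 0.1226 0.1442] yaw 0.217 t 19.75
```

Left is on its stop. Last, the main lever.

Converted, 0.12 m / 0.6 = 0.2, -0.09 m / 0.6 = -0.15.

```bash
echo '[0.025, 0, 0, 0, 0.05, 0, -0.05, 0, 0.0833, -0.0333, -0.0967, 0, 0.15, -0.0833, -0.0967, 0, 0.2, -0.15, -0.0967, 0]' > rows.txt && python3 drive.py rows.txt|grep ^force; echo '[0.0333, -0.05, 0, 0, 0.0667, -0.1167, 0, 0, 0.08, -0.1833, 0, 0, 0.08, -0.25, 0, 0, 0.08, -0.2667, 0, 0]' > rows.txt && python3 drive.py rows.txt|grep ^force;echo '[0, 0, 0, 0]' > rows.txt && python3 drive.py rows.txt|grep ^force;python3 to.py " -.122,-.1275,.15"
```

```text
force: [0.5, -1.3, 0.4]
force: [0.0, 1.2, 0.6]
force: [0.8, 1.3, 0.7]
loc [-0.1219 -0.1291  0.204 ] yaw 0.212 t 20.85
  d [0.0004 0.0017 0.054 ]
```

Converted, 0.054 m / 0.6 = 0.09, -0.028 m / 0.6 = -0.0467.

```bash
echo '[0, 0, 0.0417, 0, 0, 0, 0.09, 0, -0.0167, 0, 0.09, 0, -0.0367, 0, 0.09, 0, -0.0467, 0, 0.09, 0]' > rows.txt && python3 drive.py rows.txt|grep ^force;python3 to.py
echo '[-0.0067, 0, 0, 0, -0.0133, 0, 0, 0, -0.02, 0, 0, 0]' > rows.txt && python3 drive.py rows.txt|grep ^force; python3 to.py
for i in 1 2 3; do echo '[-0.0033, 0, 0, 0, -0.0067, 0, 0, 0, -0.0067, 0, 0, 0]' > rows.txt && python3 drive.py rows.txt|grep ^force; python3 to.py;done
```

```text
force: [0.2, -0.7, 1.0]
loc [-0.0917 -0.126   0.1508] yaw 0.219 t 21.35
force: [-4.7, -1.4, 3.0]
loc [-0.0857 -0.127   0.1498] yaw 0.215 t 21.65
force: [-3.8, -1.4, 3.2]
loc [-0.0798 -0.1271  0.1495] yaw 0.216 t 21.95
force: [-2.8, -1.6, 2.0]
loc [-0.0751 -0.1269  0.1493] yaw 0.216 t 22.25
force: [-3.0, -0.7, 1.6]
loc [-0.071  -0.1267  0.1493] yaw 0.216 t 22.55
```

Converted, -0.096 m / 0.6 = -0.16, -0.078 m / 0.6 = -0.13.

```bash
echo '[-0.03, 0, 0, 0, -0.0633, 0, 0, 0, -0.0967, 0, 0, 0, -0.13, 0, 0, 0, -0.16, 0, 0, 0]' > rows.txt && python3 drive.py rows.txt|grep ^force; python3 to.py
for i in 1 2 3; do echo '[-0.005, 0, 0, 0, -0.0083, 0, 0, 0, -0.0083, 0, 0, 0]' > rows.txt && python3 drive.py rows.txt|grep ^force; python3 to.py;done
```

```text
force: [-2.4, 0.5, -0.8]
loc [ 0.0252 -0.1265  0.1488] yaw 0.217 t 23.05
force: [0.1, 0.2, 0.2]
loc [ 0.0294 -0.1268  0.1493] yaw 0.216 t 23.35
force: [-1.4, -1.0, -0.4]
loc [ 0.0337 -0.1272  0.1491] yaw 0.216 t 23.65
force: [-0.9, -0.7, 0.5]
loc [ 0.0397 -0.127   0.1493] yaw 0.216 t 23.95
```

```bash
for i in 1 2 3; do echo '[-0.0033, 0, 0, 0, -0.005, 0, 0, 0, -0.005, 0, 0, 0]' > rows.txt && python3 drive.py rows.txt|grep ^force; python3 to.py;done
```

```text
force: [-1.5, 0.0, -0.2]
loc [ 0.0424 -0.127   0.1493] yaw 0.216 t 24.25
force: [-5.9, -0.9, 3.2]
loc [ 0.0428 -0.1271  0.1489] yaw 0.216 t 24.55
force: [-11.8, -1.4, 7.6]
loc [ 0.0431 -0.1271  0.1487] yaw 0.215 t 24.85
```

The main lever is on its stop. Withdrawing for a last look.

```bash
echo '[0.025, 0, 0, 0, 0.05, 0, -0.05, 0, 0.0833, 0, -0.1167, 0, 0.15, 0, -0.1667, 0, 0.2167, 0, -0.2, 0]' > rows.txt && python3 drive.py rows.txt|grep ^force; echo '[0.05, 0, 0, 0, 0.05, 0, 0, 0]' > rows.txt && python3 drive.py rows.txt|grep ^force
python3 - <<'E'
from h import *
a=read_camera("side")[:,:,::-1];a=a[140:290,220:410];cv2.imwrite("pics/e1.png",cv2.resize(a,None,fx=4,fy=4,interpolation=cv2.INTER_CUBIC))
E
```

```text
force: [0.5, -0.9, 0.4]
force: [-0.6, -0.4, -0.4]
```

View pics/e1.png

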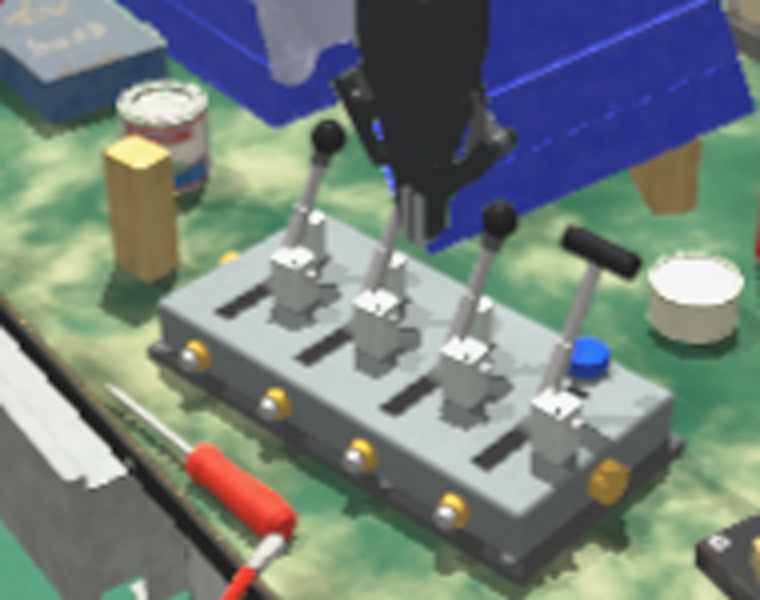

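All four levers lean away from the robot: knobs at (327,137) and (500,218), the middle rod at (380,250) with its knob hidden behind the gripper, and the crossbar at (600,250). The block stands upright at (142,210) and the cap and driver are where they were, so I'm handing in.

```bash
python3 -c "
from plant import bot, workorder, read_camera, calibration
print(workorder.finish_job())"
```

```text
the job is handed in; nothing more can be done
None
```

The tall block stands upright on the open bench, and all four levers are fully over, thrown in the order middle, right, left, main. No lever pushed back with more than about 16 N, and the job was handed in at about 26 s; no verdict came back.

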